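Shift the audiometer output selector to the right ear

ROBOT

A 6-joint arm with a two-finger parallel gripper is mounted at the origin on a cart in front of the work surface, level with it; the furniture and walls round the work are solid. World frame = base frame: x ahead of the robot, y to its left, z up, the work surface at z = 0. Lengths are in m, angles in rad, forces in N, time in s.
With the tool pointing down it reaches from about 0.35 to 0.975 m from the base axis. Payload 4.9 kg.
Tool frame: the origin (TCP) lies at the very end of the fingers, on their centre line; the grasp point (between the pads) lies 19 mm behind it; z points along the fingers, y is the line along which they close (so a half turn about z gives the same grasp; the last joint's range is limited). The gripper opens to 85 mm and grips with 20 to 120 N. Pads are 22 mm wide; open, the fingers measure 114 mm over their backs; the gripper's body (76 mm by 85 mm) begins 54 mm behind the grasp point. The pads swing forward as they close: fully open they stand 13 mm farther back than shut.
Start: joints at [-1.282, 0.053, 1.613, -0, 1.476, -0.119], TCP at [0.248, -0.574, 0.231] pointing down, gripper open.
Joint ranges: [-3.01, 3.01], [-1.01, 2.22], [0.06, 2.58], [-1.02, 4.17], [0.09, 2.62], [-3.14, 3.14]. Speed limits (rad/s): [2.57, 2.57, 3.14, 3.14, 3.14, 3.14].

INTERFACE

Orientations are given as a rotation vector (axis times angle).
In Python, from station import get_obs, get_image, finish_job gives the robot as it stands. The module is installed in compiled form; this text tells all that it offers.
- The arm moves only by the tool carry_out, never from a script. Its argument "rows" is a list of rows, each a list of 7 numbers: the turn, a rotation vector about the tool's x, y, z as a fraction of full scale, then the shift along the tool's x, y, z as a fraction of full scale, then the closure, from -1 (fully open) to 1 (shut). A call has 1 to 5 rows; each row is the pose to reach, as a shift and turn from the pose commanded when the call began, along the tool's axes at that moment, turning the shorter way round; what a row does not reach only later rows make up. Full scale, the value 1, is 300 mm for a shift and pi rad for a turn. A row lasts 1/10 s, in which the tool goes at most 50 mm and 8.59 degrees, less where a joint would pass 70% of its speed; a pose out of reach is approached as far as the arm can. A call with a number of a shift or a turn outside -1 to 1 is refused whole. A call with a gripper value outside its range is refused whole. The fingers move at their own pace and stop on an object; "force" is the grip in N (left out, the last holds). Time passes only in rows, so rows that repeat a pose let the fingers close. It gives the time, the measured TCP pose, the force, the opening and the grip force at its end, in the units of the state.
- get_obs(): the state, without advancing time (a new reading comes with each control period).
- get_image(name): name is "scene" or "top"; returns a dict with "img" (480x640x3 uint8, blue, green, red), "mtx" (3x3 intrinsics, pixels), "D" ([k1, k2, p1, p2, k3] as OpenCV has them; the pictures are not rectified), "R" (3x3) and "t" (3): a world point X has camera coordinates R X + t. Camera axes: x right, y down, z forward; pixel columns grow to the right and rows downward; lengths in m; the calibration is good to about 2 mm. A picture is of the moment at which its call begins. There is no depth.
- finish_job(): hands the job in; it is judged then, once.
The state is a dict: "t": time; "q": joint angles; "dq": joint speeds; "effort": joint torques, N m; "tool_pos": TCP position; "tool_rot": TCP orientation; "contact_force": force on the tool from outside, world axes, zero at the start; "wrist_torque": the same for the moment, N m; "opening": finger opening in m; "grip_force": force on a finger pad.
Only numpy, scipy, OpenCV 4.12 (cv2) and the standard library are available. Lean on these libraries where they do the work, as an engineer would, in place of code of your own. Each camera call takes 0.05 s, during which the arm holds its last target. There are 200 camera calls.

TASK

Set the audiometer's output selector for the right ear, which is red: take the black ball on the shift lever across the neutral slot to the side of the red marker, then push it forward towards that marker until it is fully home at the far end of its lane, and let go. Do not put it into the blue marker's far position on the way.

Things in the scene. Friction and masses are not known exactly. Their poses are not given: they have to be found in the camera images.
- selector: output selector, a fixed white box with grey top, 160 (x) x 150 (y) x 90 mm high. Origin: centre of its underside on the desk; x to its far side, y to its left, z up; yaw up to 0.5 rad. H-shaped opening in its top: the neutral slot runs along y through x = 0; at its ends, y = +19 and -19 mm, a lane runs along x from -27 to +27 mm. Slots 15 mm wide, lever stem 8 mm: 3.5 mm play each side.
- knob (a point): centre of the black 34 mm ball on the lever, 120 mm from the lever's pivot at (0, 0, 20) mm of the box frame. Starts in the neutral slot within 15 mm of its middle, 140 mm above the desk. In neutral at a lane: x 0, y +-33, z 135 mm of the box frame; fully home at a lane's far end: x 38, y +-31, z 129. Moves with 1 to 2 N and stays where left; the metal between the lanes stops diagonal moves.
- red_marker_top (a point): top centre of the round red marker button, 18 mm wide, 6 mm high, on the box's top beyond the far end of one lane: x = +60, y = +31 or -31, z = 97 mm of the box frame. It changes sides with the blue one from start to start.
- blue_marker_top (a point): top centre of the like blue marker button beyond the far end of the other lane: x = +60 mm and the opposite y.
Things that resemble listed ones, but are neither listed nor needed, are in the scene too. There is more than one size of the selector; the job needs the larger.

How it is judged:
At the end, for the whole second after the job is handed in: The ball is in the red marker's lane, its centre within 38 mm (level) of the red marker and more than 26 mm ahead of the box's centre (38 mm is the end of the lane), and it stays there after it is let go (x of knob in the frame of selector above 0.026 m and horizontal distance between knob and red_marker_top below 0.038 m); the robot touches nothing.
It fails at once if the lever is put into the blue marker's far position (horizontal distance between knob and blue_marker_top below 0.038 m).
It also fails if it takes over 32 s, if anything falls off the work surface, if the arm or the gripper's body presses on something with over 40 N, if the wrist force passes 120 N, or if a joint passes its speed limit or range.

## Working session

There is one attempt and no reset: what is moved stays moved. The work goes in short steps, Python scripts to look and compute and a tool call to move; the robot and the scene stay as the last step left them, time stands still between calls to the robot, and variables do not carry over. Pictures are saved under pics/ and viewed, at most 10 in all, crops included, and the job is handed in when it is done.

Besides the shell and the picture viewer there is one more tool, called in YAML: its name, and indented under it one key for each argument. carry_out: Moves the arm, as the interface text tells. Shift numbers are shares of 300 mm and turn numbers shares of pi rad, none past 1 either way. Its arguments: {"type":"object","properties":{"rows":{"type":"array"},"force":{"type":"number"}},"required":["rows"]}

```bash
mkdir -p pics; python3 - <<'E'
from station import *
import cv2,numpy as np,pickle
for n in("scene","top"):
    d=get_image(n);cv2.imwrite(f"pics/{n}0.png",d["img"]);pickle.dump(d,open(f"{n}0.pkl","wb"))
    print(n,d["mtx"].tolist(),d["D"],d["R"].round(3).tolist(),d["t"])
o=get_obs();print(o["t"],o["tool_pos"],o["tool_rot"],o["opening"])
E
```

```text
scene [[478.7302935544089, 0.0, 328.1908655122919], [0.0, 478.7302935544089, 235.96150868400122], [0.0, 0.0, 1.0]] [-0.12435296  0.          0.          0.          0.        ] [[-0.76, -0.649, -0.018], [-0.38, 0.467, -0.799], [0.527, -0.6, -0.601]] [0.41401017 0.28250728 0.6275976 ]
top [[584.0104011709029, 0.0, 324.30285602051396], [0.0, 584.0104011709029, 240.53276802666647], [0.0, 0.0, 1.0]] [-0.06702867  0.          0.          0.          0.        ] [[0.016, -1.0, -0.011], [-0.983, -0.014, -0.181], [0.181, 0.014, -0.983]] [-0.00570911  0.54672423  0.84525967]
0.1 [ 0.24768271 -0.57321523  0.23019614] [-3.07471260e+00 -6.35700755e-01  2.27055811e-04] 0.08544045409735097
```

View pics/scene0.png

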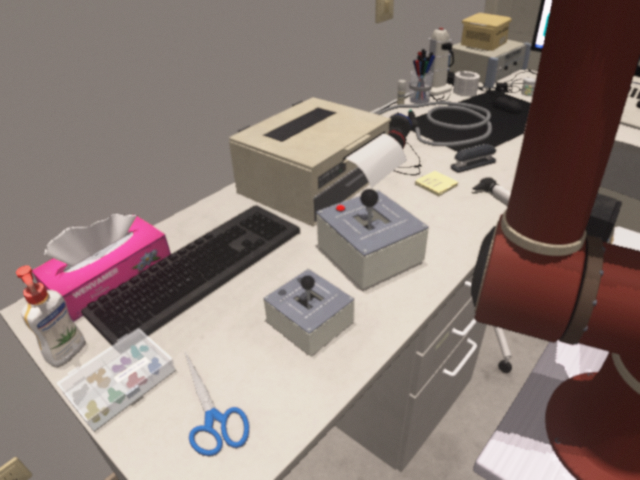

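View pics/top0.png

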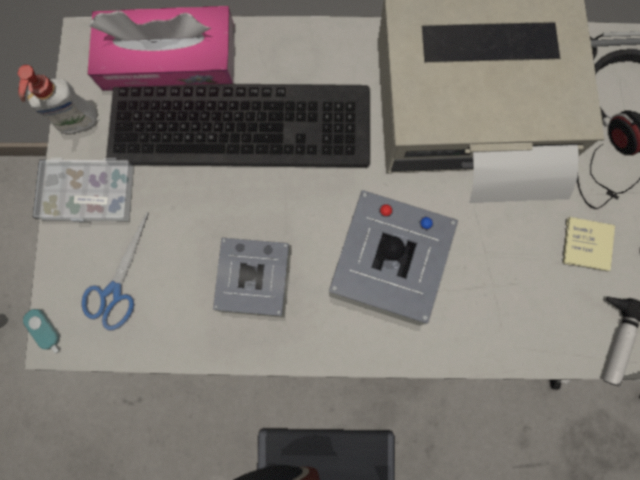

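The scene view shows the larger selector with its ball at (370,198) and the red button at (341,208). In the top view, red is at (387,210) and blue at (426,223), so red is on the left (+y). I'll enlarge both.

```bash
python3 - <<'E'
import cv2,numpy as np
a=cv2.imread("pics/top0.png")[180:330,320:470];b=cv2.imread("pics/scene0.png")[170:290,310:430]
cv2.imwrite("pics/c0.png",np.hstack([cv2.resize(a,(400,400)),cv2.resize(b,(400,400))]))
E
```

```text
(no output)
```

View pics/c0.png

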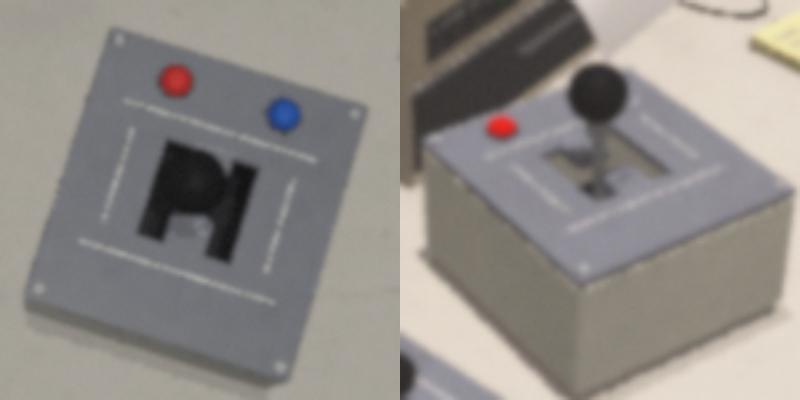

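In the left (top) crop, red is at (176,81), blue at (284,115) and the ball at (193,182). In the right (scene) crop, the ball is at (198,93) and red at (102,127). Next I triangulate.

```bash
cat >h.py <<'E'
import cv2,numpy as np,pickle
from scipy.optimize import least_squares
from scipy.spatial.transform import Rotation as Ro
def ray(d,p):
    u=cv2.undistortPoints(np.array([[p]],float),d["mtx"],d["D"])[0,0]
    v=d["R"].T@np.array([u[0],u[1],1]);return -d["R"].T@d["t"],v/np.linalg.norm(v)
def atz(d,p,z):
    c,v=ray(d,p);return c+v*(z-c[2])/v[2]
def tri(d1,p1,d2,p2):
    A=0;b=0
    for c,v in(ray(d1,p1),ray(d2,p2)):
        P=np.eye(3)-np.outer(v,v);A=A+P;b=b+P@c
    return np.linalg.solve(A,b)
E
python3 - <<'E'
from h import *
T=pickle.load(open("top0.pkl","rb"));S=pickle.load(open("scene0.pkl","rb"))
t=lambda x,y:(320+x*.375-.3,180+y*.375-.3);s=lambda x,y:(310+x*.3-.35,170+y*.3-.35)
print("ball",tri(T,t(193,182),S,s(198,93)));print("red",tri(T,t(176,81),S,s(102,127)))
r=atz(T,t(176,81),.097);b=atz(T,t(284,115),.097);print(r,b,np.linalg.norm(r-b))
co=np.array([atz(T,t(*p),.09) for p in((110,28),(368,105),(27,300),(290,382))]);print(co)
obs=np.vstack([r,b,co])[:,:2];m=np.array([[.06,.031],[.06,-.031],[.08,.075],[.08,-.075],[-.08,.075],[-.08,-.075]])
R2=lambda a:np.array([[np.cos(a),-np.sin(a)],[np.sin(a),np.cos(a)]])
f=lambda p:(m@R2(p[2]).T+p[:2]-obs).ravel()
q=least_squares(f,[.55,-.1,0]).x;print("pose",q,(f(q)*1e3).round(1))
bb=tri(T,t(193,182),S,s(198,93));print("ball in box",R2(q[2]).T@(bb[:2]-q[:2]))
for p in((0,.033),(.038,.031)):print(p,R2(q[2])@p+q[:2])
E
```

```text
ball [ 0.5212356  -0.09192867  0.14012254]
red [ 0.58591177 -0.0877208   0.09283779]
[ 0.58466978 -0.08748521  0.097     ] [ 0.56639801 -0.1465561   0.097     ] 0.06183225162567604
[[ 0.61619911 -0.05147111  0.09      ]
 [ 0.5742452  -0.19437842  0.09      ]
 [ 0.46382916 -0.00733391  0.09      ]
 [ 0.42175617 -0.14879505  0.09      ]]
pose [ 0.51866761 -0.10034182 -0.28699795] [ 0.3 -0.1  1.  -0.5  0.4  0.4 -0.1 -0.5 -0.7  1.6 -1.  -0.8]
ball in box [8.14052687e-05 8.79596304e-03]
(0, 0.033) [ 0.52800906 -0.06869158]
(0.038, 0.031) [ 0.56388864 -0.0813666 ]
```

carry_out:
  rows:
    - [0,0,0.044,0.1,-0.075,0,-1]
    - [0,0,0.088,0.23,-0.175,0,-1]
    - [0,0,0.132,0.37,-0.28,0,-1]
    - [0,0,0.176,0.5,-0.375,0,-1]
    - [0,0,0.221,0.6,-0.45,0,-1]
  force: 20

```text
t: 0.6
tool_pos: [0.3603, -0.3759, 0.2307]
tool_rot: [-3.107, 0.456, 0.0]
contact_force: [1.0, 0.6, -0.2]
opening: 0.0856
grip_force: 0.0
```

```bash
cat >>h.py <<'E'
def go(target,yaw=-.287):
    from station import get_obs
    o=get_obs();R=Ro.from_rotvec(o["tool_rot"]);c,s=np.cos(yaw),np.sin(yaw)
    G=Ro.from_matrix([[c,s,0],[s,-c,0],[0,0,-1]])
    print("t",o["t"],"pos",o["tool_pos"].round(4),"F",np.round(o["contact_force"],1),"open",o["opening"],"q",o["q"].round(2))
    print("turn",((R.inv()*G).as_rotvec()/np.pi).round(4),"shift",(R.inv().apply(np.array(target)-o["tool_pos"])/.3).round(4))
E
python3 -c "
from h import *
go([.521,-.092,.22])"
```

```text
t 0.6 pos [ 0.3603 -0.3759  0.2307] F [ 1.   0.6 -0.2] open 0.08558679695967643 q [-0.95 -0.2   1.85  0.    1.49  0.91]
turn [-0.0003  0.0001 -0.0014] shift [ 0.2412 -1.0602  0.0366]
```

carry_out:
  rows:
    - [0,0,-0.001,0.03,-0.12,0,-1]
    - [0,0,-0.001,0.06,-0.27,0,-1]
    - [0,0,-0.001,0.1,-0.43,0,-1]
    - [0,0,-0.001,0.14,-0.6,0,-1]
    - [0,0,-0.001,0.17,-0.75,0,-1]

```text
t: 1.1
tool_pos: [0.4725, -0.175, 0.231]
tool_rot: [-3.11, 0.444, 0.0]
contact_force: [1.5, -0.4, 0.4]
opening: 0.0853
grip_force: 0.0
```

carry_out:
  rows:
    - [0,0,0,0.04,-0.12,0.01,-1]
    - [0,0,0,0.06,-0.23,0.03,-1]
    - [0,0,0,0.07,-0.31,0.037,-1]
    - [0,0,0,0.07,-0.31,0.037,-1]
    - [0,0,0,0.07,-0.31,0.037,-1]

```text
t: 1.6
tool_pos: [0.518, -0.0934, 0.2197]
tool_rot: [3.11, -0.442, -0.002]
contact_force: [-0.2, 0.2, 0.4]
opening: 0.0855
grip_force: 0.0
```

```bash
python3 - <<'E'
from h import *
from station import get_image
go([.521,-.092,.121])
d=get_image("scene");cv2.imwrite("pics/s1.png",cv2.resize(d["img"][100:300,270:470],(600,600)))
E
```

```text
t 1.6 pos [ 0.518  -0.0934  0.2197] F [-0.2  0.2  0.4] open 0.08547240425683258 q [-0.32 -0.18  1.85 -0.    1.47  1.53]
turn [0.0002 0.0003 0.0015] shift [ 0.0087 -0.0076  0.3291]
```

View pics/s1.png

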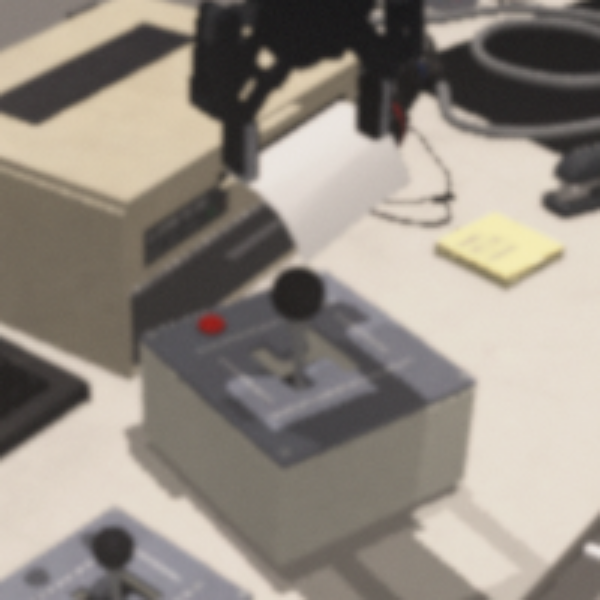

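The gripper straddles the ball, which is at (298,293) in the crop. I'll descend and close.

carry_out:
  rows:
    - [0,0,0.0015,0.009,-0.008,0.09,-1]
    - [0,0,0.0015,0.009,-0.008,0.2,-1]
    - [0,0,0.0015,0.009,-0.008,0.29,-1]
    - [0,0,0.0015,0.009,-0.008,0.34,-1]
    - [0,0,0.0015,0.009,-0.008,0.34,-1]

```text
t: 2.15
tool_pos: [0.5196, -0.0924, 0.1157]
tool_rot: [-3.108, 0.453, 0.008]
contact_force: [-0.7, -0.3, -1.2]
opening: 0.0851
grip_force: 0.0
```

carry_out:
  rows:
    - [0,0,0,0,0,0,0]
    - [0,0,0,0,0,0,0]
    - [0,0,0,0,0,0,0.2]
    - [0,0,0,0,0,0,0.4]
    - [0,0,0,0,0,0,0.4]
  force: 20

```text
t: 2.65
tool_pos: [0.5225, -0.0923, 0.1198]
tool_rot: [3.109, -0.451, 0.004]
contact_force: [-0.7, -0.1, 3.6]
opening: 0.0328
grip_force: 19.7
```

```bash
python3 - <<'E'
from h import *
go([.528,-.0687,.115])
E
```

```text
t 2.65 pos [ 0.5225 -0.0923  0.1198] F [-0.7 -0.1  3.6] open 0.03278559812736467 q [-0.32 -0.08  1.94 -0.    1.28  1.54]
turn [ 0.0001 -0.0008 -0.0003] shift [-0.0047 -0.0807  0.0158]
```

Gripped. Next, across to the red side.

carry_out:
  rows:
    - [0,0,0,0,-0.02,0.002,0.4]
    - [0,0,0,0,-0.04,0.005,0.4]
    - [0,0,0,0,-0.06,0.01,0.4]
    - [0,0,0,0,-0.08,0.016,0.4]
    - [0,0,0,0,-0.082,0.016,0.4]

```text
t: 3.15
tool_pos: [0.5283, -0.0677, 0.1128]
tool_rot: [3.109, -0.449, -0.001]
contact_force: [-0.3, -4.0, 1.8]
opening: 0.0331
grip_force: 20.6
```

```bash
python3 - <<'E'
from h import *
from station import get_image
go([.5639,-.0814,.109])
d=get_image("scene");cv2.imwrite("pics/s2.png",cv2.resize(d["img"][130:280,290:440],(600,600)))
E
```

```text
t 3.15 pos [ 0.5283 -0.0677  0.1128] F [-0.3 -4.   1.8] open 0.03310238250900166 q [-0.27 -0.06  1.93 -0.    1.27  1.59]
turn [ 0.      0.0003 -0.    ] shift [0.1266 0.0103 0.0126]
```

View pics/s2.png

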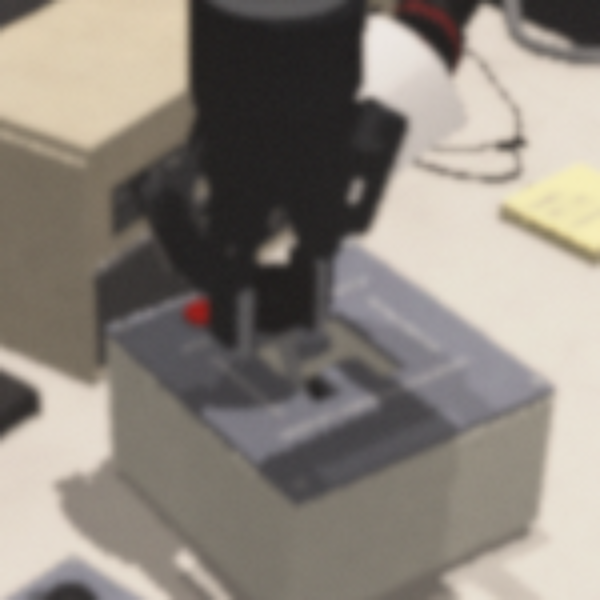

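The fingers hold the ball at the red side, with light contact on the lane wall. Now forward.

carry_out:
  rows:
    - [0,0,0,0.025,0.006,0.002,0.4]
    - [0,0,0,0.052,0.006,0.004,0.4]
    - [0,0,0,0.08,0.008,0.008,0.4]
    - [0,0,0,0.106,0.009,0.012,0.4]
    - [0,0,0,0.128,0.01,0.014,0.4]

```text
t: 3.7
tool_pos: [0.564, -0.0819, 0.1077]
tool_rot: [-3.108, 0.451, 0.005]
contact_force: [-1.5, 1.6, -2.9]
opening: 0.0325
grip_force: 20.5
```

```bash
python3 - <<'E'
from h import *
go([.5639,-.0814,.109])
E
```

```text
t 3.7 pos [ 0.564  -0.0819  0.1077] F [-1.5  1.6 -2.9] open 0.0324857630846556 q [-0.27  0.03  1.85  0.    1.26  1.58]
turn [-0.0002  0.001  -0.0003] shift [-0.0009 -0.0013 -0.0043]
```

A small nudge to seat it, then open and rise.

carry_out:
  rows:
    - [0,0,0,0.006,0,0,0.4]
    - [0,0,0,0.006,0,0,0.4]
    - [0,0,0,0.004,0,0,-0.6]
    - [0,0,0,0.004,0,0,-0.8]
    - [0,0,0,0.004,0,0,-0.8]

```text
t: 4.2
tool_pos: [0.5663, -0.0829, 0.1102]
tool_rot: [3.109, -0.451, 0.003]
contact_force: [-0.3, 0.8, 0.1]
opening: 0.0748
grip_force: 0.0
```

carry_out:
  rows:
    - [0,0,0,0,0,0,-0.8]
    - [0,0,0,0,0,-0.05,-0.8]
    - [0,0,0,0,0,-0.15,-0.8]
    - [0,0,0,0,0,-0.28,-0.8]
    - [0,0,0,0,0,-0.4,-0.8]

```text
t: 4.7
tool_pos: [0.5657, -0.0826, 0.2321]
tool_rot: [3.109, -0.451, 0.002]
contact_force: [0.3, 0.1, 0.7]
opening: 0.0771
grip_force: 0.0
```

carry_out:
  rows:
    - [0,0,0,-0.1,0,0,-0.8]
    - [0,0,0,-0.2,0.08,0,-0.8]
    - [0,0,0,-0.3,0.2,0,-0.8]
    - [0,0,0,-0.38,0.3,0,-0.8]
    - [0,0,0,-0.4,0.4,0,-0.8]

```text
t: 5.2
tool_pos: [0.4148, -0.1638, 0.2307]
tool_rot: [3.108, -0.45, 0.004]
contact_force: [0.6, -0.2, 0.4]
opening: 0.0766
grip_force: 0.0
```

```bash
python3 - <<'E'
from h import *
from station import get_image
go([.5639,-.0814,.109])
for n in("scene","top"):
    d=get_image(n);pickle.dump(d,open(n+"3.pkl","wb"))
    i=d["img"][150:270,300:420] if n=="scene" else d["img"][180:330,320:470]
    globals()[n]=cv2.resize(i,(400,400))
cv2.imwrite("pics/c3.png",np.hstack([top,scene]))
E
```

```text
t 5.2 pos [ 0.4148 -0.1638  0.2307] F [ 0.6 -0.2  0.4] open 0.07656738087190935 q [-0.54 -0.4   2.01 -0.    1.53  1.32]
turn [ 0.0003 -0.0008 -0.0002] shift [ 0.3976 -0.4048  0.4065]
```

View pics/c3.png

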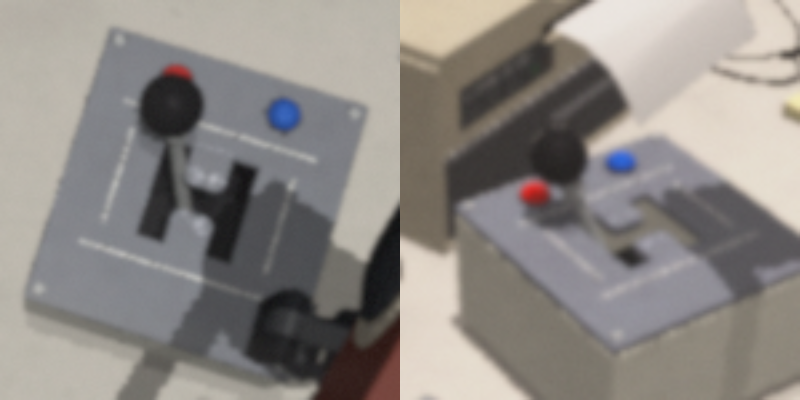

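The ball is in the red lane's far end, at top crop (171,105) and scene crop (158,156). I'll check it numerically, then hand in.

```bash
python3 - <<'E'
from h import *
from station import finish_job
T=pickle.load(open("top3.pkl","rb"));S=pickle.load(open("scene3.pkl","rb"))
b=tri(T,(320+171*.375-.3,180+105*.375-.3),S,(300+158*.3-.35,150+156*.3-.35))
a=-.287;l=np.array([[np.cos(a),np.sin(a)],[-np.sin(a),np.cos(a)]])@(b[:2]-[.5187,-.1003])
r=np.hypot(*(b[:2]-[.5851,-.0876]));print(b,l,r)
if l[0]>.031 and r<.033: print(finish_job())
E
```

```text
[ 0.56397283 -0.08144725  0.13061393] [0.03808429 0.03089728] 0.022004856393585688
the job is handed in; nothing more can be done
None
```

The lever is fully home at the far end of the red marker's lane and let go: the ball measures 38 mm ahead of the box centre and 22 mm from the red marker, and the job is handed in, with no verdict returned.

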